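Isolate the battery diya that was left burning

ROBOT

A 6-joint arm with a two-finger parallel gripper is mounted at the origin on the work surface. World frame = base frame: x ahead of the robot, y to its left, z up, the work surface at z = 0. Lengths are in m, angles in rad, forces in N, time in s.
With the tool pointing down it reaches from about 0.3 to 0.775 m from the base axis. Payload 14.6 kg.
Tool frame: the origin (TCP) lies midway between the tips of the shut fingers; the grasp point (between the pads) lies 19 mm behind it (tcp_to_grasp is the distance from the TCP to the grasp point, in m); z points along the fingers, y is the line along which they close (so a half turn about z gives the same grasp; the last joint's range is limited). The gripper opens to 94 mm and grips with 3 to 60 N. Pads are 16 mm wide; open, the fingers measure 119 mm over their backs; the gripper's body (75 mm by 177 mm) begins 78 mm behind the grasp point.
Start: joints at [1.051, 0.3, 1.521, -0, 1.321, -0.067], TCP at [0.241, 0.495, 0.205] pointing down, gripper open.
Joint ranges: [-3.03, 3.03], [-0.79, 2.21], [0.23, 2.52], [-1.04, 4.18], [0, 3.07], [-2.55, 2.55]. Speed limits (rad/s): [2.22, 2.22, 2.57, 3.14, 3.14, 3.14].

INTERFACE

Orientations are given as [roll, pitch, yaw] about the fixed x, y, z axes, in that order (R = Rz(yaw) Ry(pitch) Rx(roll)).
In Python, from station import * gives the robot as it stands.
- The arm moves only by the tool send_rows, never from a script. Its argument "motion" is a list of rows, each a list of 3 entries, a list of its own where there are three numbers: the shift along the tool's x, y, z in units of 0.03 m (1.0 is 0.03 m), then the turn, a rotation vector about the tool's x, y, z in units of 0.12 rad (1.0 is 0.12 rad), then the opening, from -1 (shut) to 1 (fully open). In form: [[[x, y, z], [rx, ry, rz], grip], ...]. A call has 1 to 12 rows; each row shifts and turns the commanded pose from where the row before left it, along the tool's axes as they then stand; what a row does not reach is not made up. A row lasts 1/10 s, in which the tool goes at most 50 mm and 8.59 degrees, less where a joint would pass 70% of its speed; a pose out of reach is approached as far as the arm can. A call with a number of a shift or a turn outside -1 to 1 is refused whole. A call with a gripper value outside its range is refused whole. The fingers move at their own pace and stop on an object; "squeeze" is the grip in N (left out, the last holds). Time passes only in rows, so rows that do not move let the fingers close. It gives the time, the measured TCP pose, the force, the opening and the grip force at its end, in the units of the state.
- get_obs(): the state, without advancing time (a new reading comes with each control period).
- camera(name): name is "scene" or "top"; returns a dict with "pixels" (480x640x3 uint8, red, green, blue), "depth" (480x640 float32, m along the optical axis (not along the pixel's ray), 0 where there is no reading), "fx", "fy", "cx", "cy" (pixels), "dist" ([k1, k2, p1, p2, k3] as OpenCV has them; the pictures are not rectified), "rvec" (rotation vector, rad) and "tvec" (3), from world to camera coordinates, as OpenCV has them. Camera axes: x right, y down, z forward; pixel columns grow to the right and rows downward; lengths in m; the calibration is good to about 2 mm. A picture is of the moment at which its call begins.
- hand_in(): hands the job in; it is judged then, once.
The state is a dict: "time_s": time; "qpos": joint angles; "joint_vel": joint speeds; "tau": joint torques, N m; "ee_pos": TCP position; "eef_rot": TCP orientation; "force": force on the tool from outside, world axes, zero at the start; "moment": the same for the moment, N m; "grip_width": finger opening in m; "grip_force": force on a finger pad.
Only numpy, scipy, OpenCV 4.12 (cv2) and the standard library are available. Lean on these libraries where they do the work, as an engineer would, in place of code of your own. Each camera call takes 0.05 s, during which the arm holds its last target. There are 200 camera calls.

TASK

One of the two battery diyas is still lit and its toggle has jammed in the on position. Take the blue-handled isolator blade out of its wooden holder, slip it into the sloped slot of the lit diya until you feel the stiff contact hidden inside, and push that contact back 5 mm, give or take 1.5 mm, then let go and leave the blade standing in the slot. Do not ram it, do not touch the unlit diya, and leave the other things on the stand where they are.

Things in the scene. Friction and masses are not known exactly. Their poses are not given: they have to be found in the camera images.
- blade: flat steel blade 4 mm thick (its x), 18 mm wide (y), 38 mm long, under a blue plastic handle 16 (x) by 24 (y) by 50 mm (z). Origin at the centre of the blade's tip; z runs from the tip up the handle: shoulder (the handle's flat underside) at z = 38 mm, handle's end at z = 88 mm. 70 g. Starts upright, tip down, in the holder. Turned half round about z it is the same
- holder: fixed wooden block 46 (x) by 56 (y) by 46 mm high with a loose slot 6.5 by 21.5 mm in its top, 43 mm deep, long side along its y; the blade stands in it with the shoulder resting on the block's top. Origin at the centre of its underside
- diya_lit: battery diya that is on: amber-yellow flame, toggle knob slid so that green shows. Fixed orange foot 100 mm across, 12 mm high, origin at the centre of its underside; flame on a 44 mm wide post 48 mm to its +x, its top 95 mm high; toggle on the foot 40 mm to its +y, up to 25 mm high. White slot block on its -x side
- slot_lit: white slot block of the lit diya, fixed. Origin: centre of the slot's mouth on the sloped face (36 in x by 56 mm in y), 60 mm above the table. z points out of the slot, 30 degrees from vertical, leaning to the diya's -x (towards the robot). Slot: 45 mm deep along -z, 5.5 mm across in x, 20.5 mm in y, sharp edges. Blade z goes along this z, blade y along this y, either way round
- contact_lit (a joint): how far the stiff copper contact inside the lit diya's slot has been pushed back (m), 0 at the start, at most 0.010. It cannot be seen: its face lies somewhere between 14 and 30 mm below the slot's mouth, different every time. It resists with about 7 N and stays where it is left
- diya_dark: the other battery diya, same shape but switched off: dark grey flame, toggle knob slid so that red shows. Origin at the centre of its underside
- tiffin: stack of three aluminium tiffin tiers with a lid and a wire bail, 112 mm across (126 mm over the bail), 198 mm high; origin at the centre of its underside
- clay_1: empty terracotta diya, 80 mm across, 24 mm high; origin at the centre of its underside
- clay_2: second empty terracotta diya, the same size; origin at the centre of its underside
- tealight: glass tealight cup, 58 mm across, 45 mm high; origin at the centre of its underside
- tile: white ceramic tile with a red and yellow motif, 100 by 100 by 9 mm, lying flat; origin at the centre of its underside

How it is judged:
By the outcome, as a careful person would: the job done as asked, in the order asked, and still so for the second after the job is handed in, with the robot touching nothing.
It also fails if it takes over 45 s, if anything falls off the work surface, if the arm or the gripper's body presses on something with over 40 N, if the wrist force passes 120 N, or if a joint passes its speed limit or range.

## Working session

There is one attempt and no reset: what is moved stays moved. The work goes in short steps, Python scripts to look and compute and a tool call to move; the robot and the scene stay as the last step left them, time stands still between calls to the robot, and variables do not carry over. Pictures are saved under pics/ and viewed, at most 10 in all, crops included, and the job is handed in when it is done.

Besides the shell and the picture viewer there is one more tool, called after "Emit:" as name([rows], argument=value, ...), one row to a line, values as JSON. send_rows: Moves the arm, as the interface text tells. Its arguments: {"type":"object","properties":{"motion":{"type":"array"},"squeeze":{"type":"number"}},"required":["motion"]}

```bash
mkdir -p pics; python3 - <<'E'
from station import *
import cv2,numpy as np
for n in("scene","top"):
    c=camera(n);np.savez(f"pics/{n}0.npz",**c)
    cv2.imwrite(f"pics/{n}0.png",c["pixels"][:,:,::-1])
    R=cv2.Rodrigues(np.array(c["rvec"]))[0];print(n,-R.T@np.array(c["tvec"]).ravel(),R[2],c["fx"],c["dist"],(c["depth"]>0).mean())
print(get_obs())
E
```

```text
scene [1.37467152 0.74494809 0.80465816] [-0.61717807 -0.56013151 -0.55257934] 611.7506252103532 [-0.13923546  0.          0.          0.          0.        ] 0.996025390625
top [ 0.44949432 -0.00226178  1.19102258] [ 0.10574273  0.02415864 -0.99410001] 442.3331205849369 [-0.04342616  0.          0.          0.          0.        ] 0.9961295572916666
{'time_s': 0.1, 'qpos': array([ 1.05143672e+00,  3.00422527e-01,  1.52150887e+00, -1.62478849e-05,
        1.32067577e+00, -6.65817115e-02]), 'joint_vel': array([ 0.00088863, -0.00186798, -0.00068137,  0.00267926, -0.0006337 ,
        0.0004915 ]), 'tau': array([ 1.23440201e-03, -5.32642579e+01, -3.53288269e+01,  7.10172113e-02,
        2.34550936e-02, -3.87439832e-05]), 'ee_pos': array([0.240491  , 0.49438427, 0.20494351]), 'eef_rot': array([-3.14057935e+00, -5.17944042e-05,  2.68881876e+00]), 'force': array([ 0.39513233, -0.24090405, -0.19532092]), 'moment': array([ 0.04928656,  0.00940686, -0.053305  ]), 'grip_force': 0.0, 'grip_width': 0.09374178699426211}
```

View pics/scene0.png

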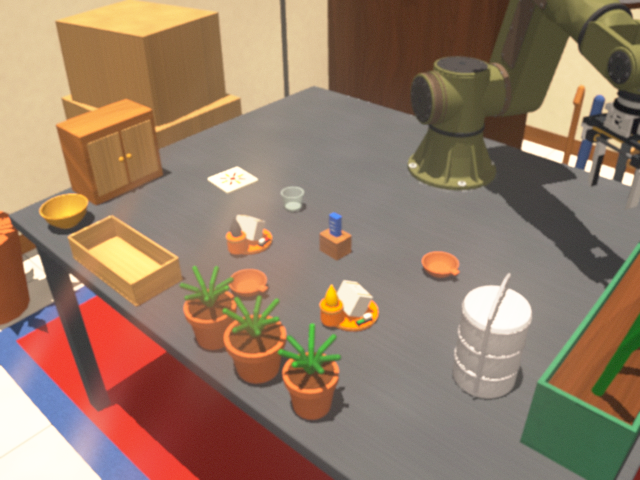

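View pics/top0.png

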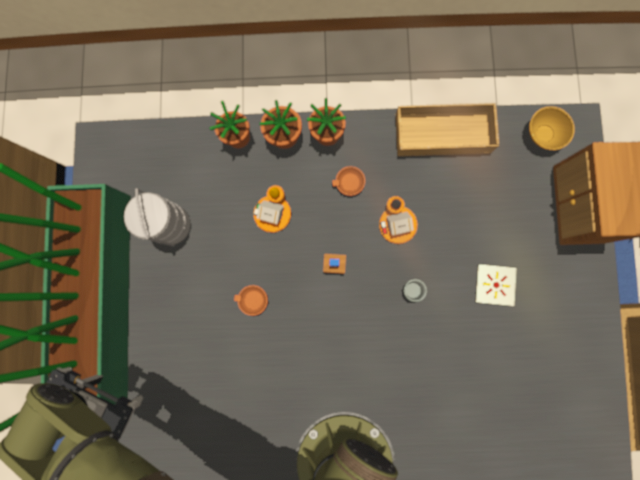

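The lit diya (amber flame) is at about scene (348,308) and top (271,213). The holder with the blue handle is at scene (335,240) and top (335,264). The dark diya is at top (398,225).

```bash
cat > h.py <<'E'
import cv2,numpy as np
def load(n):
    c=dict(np.load(f"pics/{n}.npz"));K=np.array([[c["fx"],0,c["cx"]],[0,c["fy"],c["cy"]],[0,0,1.]])
    R=cv2.Rodrigues(c["rvec"])[0];t=c["tvec"].ravel();v,u=np.mgrid[:480,:640]
    p=cv2.undistortPoints(np.stack([u,v],-1).reshape(-1,1,2).astype(float),K,c["dist"]).reshape(480,640,2)
    ray=np.dstack([p,np.ones((480,640))]);c["dir"]=ray@R;c["o"]=-R.T@t
    c["P"]=c["o"]+c["dir"]*c["depth"][...,None];c["K"]=K
    c["hsv"]=cv2.cvtColor(c["pixels"],cv2.COLOR_RGB2HSV);return c
def plane(c,uv,z):  # subpixel pixels -> world at height z
    R=cv2.Rodrigues(c["rvec"])[0]
    p=cv2.undistortPoints(np.array(uv,float).reshape(-1,1,2),c["K"],c["dist"]).reshape(-1,2)
    d=np.c_[p,np.ones(len(p))]@R
    return c["o"]+d*((z-c["o"][2])/d[:,2])[:,None]
def proj(c,X): return cv2.projectPoints(np.array(X,float).reshape(-1,1,3),c["rvec"],c["tvec"],c["K"],c["dist"])[0].reshape(-1,2)
E
python3 - <<'E'
from h import *
win={"scene0":[(315,205,360,260),(312,278,385,332)],"top0":[(318,248,352,280),(248,182,296,236)]}
tiles=[]
for n in win:
    c=load(n);H,S,V=[c["hsv"][...,i].astype(int) for i in range(3)]
    for k,(a,b,d,e) in enumerate(win[n]):
        m=np.zeros((480,640),bool);m[b:e,a:d]=1
        P=c["P"]
        if k==0:
            q=m&(H>100)&(H<130)&(S>120)
            print(n,"blue",q.sum(),np.median(P[q],0),P[q][:,2].max(),"uv",np.argwhere(q).mean(0)[::-1])
            q=m&(H<20)&(S>90)&(P[...,2]>.041)&(P[...,2]<.052)
            print(" holdertop",q.sum(),P[q].mean(0),cv2.minAreaRect((P[q][:,:2]*1000).astype(np.float32)))
        else:
            q=m&(S>150)&(H<25)&(P[...,2]>.005)&(P[...,2]<.02)
            cc,r=cv2.minEnclosingCircle((P[q][:,:2]*1000).astype(np.float32));print(n,"foot",q.sum(),cc,r,np.median(P[q][:,2]))
            q=m&(S>150)&(H<40)&(P[...,2]>.05);print(" flame",q.sum(),np.median(P[q],0),P[q][:,2].max(),"post uv",np.argwhere(q).mean(0)[::-1])
            q=m&(S<90)&(V>90)&(P[...,2]>.03);X=P[q]
            if q.sum()>8:
                print(" white",q.sum(),X.mean(0),X.min(0),X.max(0))
                for _ in range(4):
                    mu=X.mean(0);nn=np.linalg.svd(X-mu)[2][2];nn*=np.sign(nn[2]);r=(X-mu)@nn;X=X[abs(r)<max(.002,1.0*r.std())]
                print(" plane",len(X),mu,nn,r.std())
        w=cv2.resize(c["pixels"][b:e,a:d,::-1],(390,290),interpolation=cv2.INTER_CUBIC);tiles.append(w)
cv2.imwrite("pics/crops0.png",np.vstack([np.hstack(tiles[:2]),np.hstack(tiles[2:])]))
E
```

```text
scene0 blue 56 [0.51961083 0.01317085 0.09593025] 0.09896510111151213 uv [334.80357143 216.32142857]
 holdertop 242 [0.52447412 0.01723262 0.04573122] ((519.32080078125, 11.018112182617188), (63.510040283203125, 47.911712646484375), 89.89485168457031)
scene0 foot 539 (668.9088134765625, 176.22061157226562) 60.11663055419922 0.011668297815470852
 flame 295 [0.71163745 0.16754689 0.06532466] 0.8046581599846033 post uv [331.02372881 299.79661017]
 white 788 [0.67504591 0.19105927 0.06304382] [0.62380061 0.14520577 0.03001683] [1.37467152 0.74494809 0.80465816]
 plane 98 [0.71402779 0.22064311 0.10606863] [-0.79756851  0.36490442  0.48034283] 0.0023669729646399796
top0 blue 41 [0.51469505 0.00957141 0.09714762] 0.1011419445148749 uv [334.07317073 262.43902439]
 holdertop 286 [0.51516184 0.01011107 0.04709632] ((516.0545654296875, 9.801279067993164), (55.852718353271484, 46.0577507019043), 84.85543060302734)
top0 foot 455 (657.949462890625, 174.94216918945312) 51.66606140136719 0.013040176735768183
 flame 167 [0.69928158 0.1580189  0.0641254 ] 0.09643472371275141 post uv [274.74850299 193.19760479]
 white 426 [0.65191836 0.17304577 0.06809104] [ 0.44949432 -0.00226178  0.03122697] [0.68686133 0.21207905 1.19102258]
 plane 50 [0.64388748 0.16712156 0.11531997] [ 0.97959296 -0.12508131  0.15732863] 0.0025866191789986467
```

View pics/crops0.png

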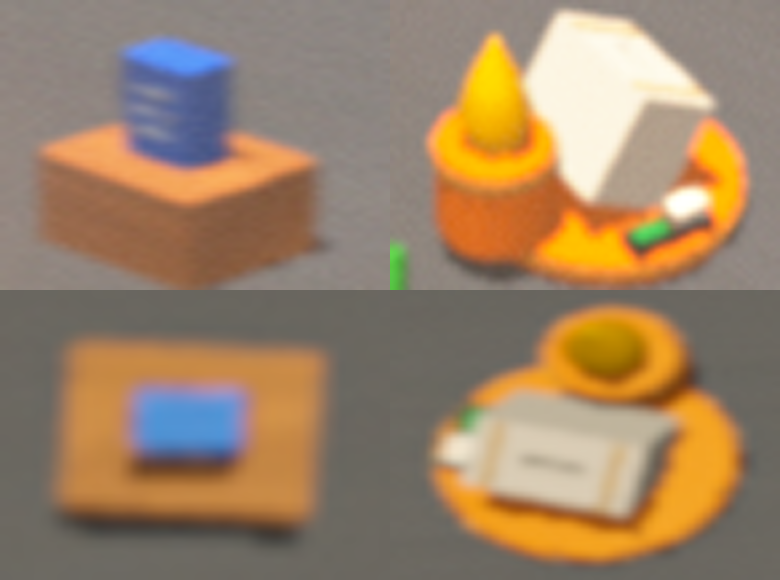

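The crops show the slot as a dark line near top (268.3,214.2) in the sloped face, and the handle on top of the holder. The scene camera sees only the back of the block, so the top view has to locate the slot. I'll average a few frames and measure sub-pixel.

```bash
python3 - <<'E'
from station import *
from h import *
cs=[camera("top") for _ in range(6)];c=cs[0];c["pixels"]=np.mean([k["pixels"] for k in cs],0).round().astype(np.uint8)
print(np.std([k["pixels"][200:220,250:280].astype(float) for k in cs],0).mean())
np.savez("pics/top1.npz",**c);c=load("top1")
p=c["pixels"].astype(int)
np.set_printoptions(linewidth=220)
print("blue-chan rows 201..229 cols 254..288");print(p[201:230,254:289,2])
H,S,V=[c["hsv"][...,i].astype(int) for i in range(3)]
# foot contour
u=cv2.resize(c["pixels"][180:240,244:300],None,fx=8,fy=8,interpolation=cv2.INTER_CUBIC);h=cv2.cvtColor(u,cv2.COLOR_RGB2HSV)
def cont(mask):return max(cv2.findContours(mask.astype(np.uint8),0,1)[0],key=cv2.contourArea).reshape(-1,2)
def uv(k,o):return (k+.5)/8-.5+np.array(o)
def circ(X):
    s=np.linalg.lstsq(np.c_[2*X,np.ones(len(X))],(X**2).sum(1),rcond=None)[0];return s[:2],np.sqrt(s[2]+s[:2]@s[:2])
m=(h[...,1]>130)&(h[...,0]<30);k=uv(cont(m),(244,180))
X=plane(c,k,.012)[:,:2];s=(k[:,1]>216)
print("foot",circ(X[s]),s.sum())
# post rim/flame
s=k[:,1]<195;
for z in(.03,.04,.05):print("post",z,circ(plane(c,k[s],z)[:,:2]))
# holder
u=cv2.resize(c["pixels"][245:284,314:356],None,fx=8,fy=8,interpolation=cv2.INTER_CUBIC);h=cv2.cvtColor(u,cv2.COLOR_RGB2HSV)
k=uv(cont((h[...,1]>70)),(314,245));r=cv2.minAreaRect(k.astype(np.float32));print("holder img",r)
X=plane(c,k,.046)[:,:2]*1e3;print(" world",cv2.minAreaRect(X.astype(np.float32)))
k=uv(cont((h[...,0]>95)&(h[...,0]<130)&(h[...,1]>90)),(314,245));X=plane(c,k,.096)[:,:2]*1e3;print("handle",cv2.minAreaRect(X.astype(np.float32)))
E
```

```text
0.30524499685796136
blue-chan rows 201..229 cols 254..288
[[96 96 95 ... 75 90 96]
 [96 96 94 ... 60 82 94]
 [96 95 88 ... 46 68 85]
 ...
 [98 97 97 ... 82 91 94]
 [96 96 96 ... 92 95 96]
 [96 95 95 ... 95 96 96]]
foot (array([0.64150828, 0.17606518]), np.float64(0.03672192163323061)) 636
post 0.03 (array([0.70679051, 0.16358187]), np.float64(0.024314239190132182))
post 0.04 (array([0.70457439, 0.16215345]), np.float64(0.02410481829183818))
post 0.05 (array([0.70235828, 0.16072502]), np.float64(0.02389539739355901))
holder img ((334.11785888671875, 263.2953796386719), (23.672449111938477, 20.84539031982422), 3.814074993133545)
 world ((514.662353515625, 9.910377502441406), (61.35210037231445, 53.987266540527344), 84.67559051513672)
handle ((513.8043212890625, 9.855452537536621), (20.937530517578125, 16.2979793548584), 85.19731140136719)
```

Emit:
send_rows([
  [[0,0,0],[0,0,-1],1],
  [[0,0,0],[0,0,-1],1],
  [[0,0,0],[0,0,-1],1],
  [[-0.4,-0.6,0],[0,0,0],1],
  [[-0.7,-1,0],[0,0,0],1],
  [[-0.7,-1,0],[0,0,0],1],
  [[-0.7,-1,0],[0,0,0],1],
  [[-0.7,-1,0],[0,0,0],1],
  [[-0.7,-1,0],[0,0,0],1],
  [[-0.7,-1,0],[0,0,0],1],
  [[-0.7,-1,0],[0,0,0],1],
  [[-0.7,-1,0],[0,0,0],1],
])

```text
time_s: 1.6
ee_pos: [0.3965, 0.2196, 0.2056]
eef_rot: [3.141, 0.0, 3.049]
force: [-0.2, -0.1, -0.8]
grip_width: 0.0939
grip_force: 0.0
```

```bash
python3 - <<'E'
from h import *
import sys
np.set_printoptions(linewidth=250,threshold=sys.maxsize)
c=load("top1");print(c["pixels"][202:229,254:288,2])
E
```

```text
[[ 96  96  94  84  70  59  74 107 135 150 154 154 151 148 144 136 126 108  88  69  57  50  43  38  32  26  18  12  11  19  26  37  60  82]
 [ 96  95  88  79  76  87 111 135 150 156 156 156 156 156 154 153 149 141 129 113 102  96  90  84  74  63  48  35  29  29  30  33  46  68]
 [ 96  91  82  80  97 121 140 150 156 156 156 156 156 156 156 156 156 154 150 142 138 136 134 130 122 111  98  86  72  55  39  34  36  49]
 [ 94  87  77  87 119 146 156 156 157 158 157 156 157 156 156 156 157 156 156 154 153 153 153 151 147 143 138 131 116  85  52  35  34  38]
 [ 92  80  74  97 135 161 161 152 159 164 163 161 159 158 157 157 156 156 156 156 156 157 156 156 156 155 154 150 134 100  58  38  34  35]
 [ 88  78  83 112 148 167 159 146 163 173 172 170 167 165 162 160 159 157 156 157 156 157 156 156 157 157 156 148 129  93  54  37  36  36]
 [ 93 109 128 146 163 169 154 144 165 178 179 177 176 174 172 170 166 163 161 160 158 157 157 157 157 156 150 135 109  74  44  35  37  36]
 [114 155 178 184 180 172 150 143 167 179 181 180 180 180 179 177 175 173 171 169 165 159 156 157 157 153 139 115  88  58  38  
[... 1953 characters left out ...]
 44]
 [ 97  94  81  60  39  28  27  29  27  26  25  25  24  22  20  23  25  30  34  42  57  82  90  67  33  25  33  37  39  39  35  35  40  58]
 [ 98  97  92  78  56  36  28  29  30  30  30  30  29  27  27  26  25  22  19  18  24  37  43  32  23  28  35  38  38  36  35  40  53  70]
 [ 99  98  96  89  71  49  32  28  29  30  31  29  30  32  31  32  30  29  25  23  19  22  23  22  24  32  37  37  36  37  41  53  67  82]
 [ 98  97  97  94  84  67  48  35  30  29  30  29  31  32  33  33  33  32  31  29  28  30  30  29  30  33  36  35  36  42  54  68  82  91]
 [ 96  96  96  95  92  83  69  56  41  30  28  28  30  32  33  33  33  32  32  32  32  34  36  34  33  33  32  35  44  57  69  82  92  95]]
```

Emit:
send_rows([
  [[-0.65,-0.94,0],[0,0,0],1],
  [[-0.65,-0.94,0],[0,0,0],1],
  [[-0.65,-0.94,0],[0,0,0],1],
  [[-0.65,-0.94,0],[0,0,0],1],
  [[-0.65,-0.94,0],[0,0,0],1],
  [[-0.65,-0.94,0],[0,0,0],1],
  [[-0.64,-0.96,0],[0,0,0],1],
  [[0,0,0.8],[0,0,0],0.3],
  [[0,0,1],[0,0,0],0],
  [[0,0,1],[0,0,0],0],
  [[0,0,0.5],[0,0,0],0],
  [[0,0,0],[0,0,0],0],
])

```text
time_s: 2.8
ee_pos: [0.5122, 0.0112, 0.1046]
eef_rot: [-3.141, -0.004, 3.049]
force: [0.6, -0.7, 0.3]
grip_width: 0.0579
grip_force: 0.0
```

```bash
python3 - <<'E'
from h import *
c=load("top1");B=c["pixels"][...,2].astype(float)
# slot: per column darkness-weighted row centroid, cols 263..270
pts=[]
for u in range(264,271):
    # centre row guess along slope
    v0=213.3+(u-265)*0.28;vs=np.arange(int(round(v0))-3,int(round(v0))+4);w=np.clip(177-B[vs,u],0,None)
    pts.append((u,(w*vs).sum()/w.sum(),w.sum()))
pts=np.array(pts);print(pts.round(2))
w=np.clip(176-B[209:218,262:274],0,None);w[:3,8:]=0
# along-slot integral -> ends by half level
s=pts[:,2]
X=plane(c,pts[:,:2],.060);f=np.polyfit(X[:,1],X[:,0],1);print("slot dir yaw deg",-np.degrees(np.arctan(f[0])));print("slot line pts",X.round(4)[[0,-1]])
col=[(u,np.clip(177-B[209:219,u],0,None).sum()) for u in range(261,275)];print([(a,round(b)) for a,b in col])
# bottom & top edge of face: half level crossings per column
def cross(col,r0,r1,lev):
    seg=B[r0:r1,col]-lev
    for i in range(len(seg)-1):
        if seg[i]*seg[i+1]<=0:return r0+i+seg[i]/(seg[i]-seg[i+1])
low=np.array([(u,cross(u,214,226,100)) for u in range(262,274)]);top=np.array([(u,cross(u,203,212,168.5)) for u in range(264,273)],float)
for n,e,z in(("low",low,.051),("top",top,.069)):
    X=plane(c,e,z);f=np.polyfit(X[:,1],X[:,0],1);print(n,e.round(2).tolist()[::4],"yaw",-np.degrees(np.arctan(f[0])),"x at y=.175",np.polyval(f,.175),"res",np.std(X[:,0]-np.polyval(f,X[:,1])))
# right edge of face (sloping): dark crossing per row; left edge groove
rt=np.array([(254+[i for i in range(18,33) if B[v,254+i]>=125][-1:][0],v) for v in range(212,221)],float)
for r in rt:
    a,b=B[int(r[1]),int(r[0])],B[int(r[1]),int(r[0])+1];r[0]+=(a-125)/(a-b)
print("right",rt.round(2).tolist())
def minrow(v,a,b):
    q=np.arange(a,b);w=np.clip(170-B[v,q],0,None);return (w*q).sum()/w.sum()
L=np.array([(minrow(v,258,263),v) for v in range(209,215)]);Rr=np.array([(minrow(v,273,278),v) for v in range(212,219)])
print("stripeL",L.round(2).tolist());print("stripeR",Rr.round(2).tolist())
E
```

```text
[[264.   213.22  41.  ]
 [265.   213.34  65.  ]
 [266.   213.52  62.  ]
 [267.   213.73  52.  ]
 [268.   214.19  48.  ]
 [269.   214.45  55.  ]
 [270.   214.67  55.  ]]
slot dir yaw deg -16.38049514527621
slot line pts [[0.6492 0.1885 0.06  ]
 [0.6449 0.1729 0.06  ]]
[(261, 176), (262, 29), (263, 5), (264, 41), (265, 65), (266, 62), (267, 52), (268, 48), (269, 55), (270, 57), (271, 38), (272, 11), (273, 24), (274, 146)]
low [[262.0, 220.09], [266.0, 221.18], [270.0, 222.33]] yaw -16.245301677311897 x at y=.175 0.6267156639806921 res 0.0003211598936455594
top [[264.0, 206.61], [268.0, 207.65], [272.0, 208.75]] yaw -17.169418782130045 x at y=.175 0.6613750114343828 res 0.0001232953580624548
right [[279.29, 212.0], [279.13, 213.0], [278.95, 214.0], [278.76, 215.0], [278.51, 216.0], [278.31, 217.0], [278.15, 218.0], [277.92, 219.0], [277.71, 220.0]]
stripeL [[260.66, 209.0], [260.54, 210.0], [260.44, 211.0], [260.24, 212.0], [259.98, 213.0], [259.79, 214.0]]
stripeR [[275.68, 212.0], [275.51, 213.0], [275.25, 214.0], [275.0, 215.0], [274.74, 216.0], [274.69, 217.0], [274.73, 218.0]]
```

Emit:
send_rows([
  [[-0.05,0,0.5],[0,0,0],0],
  [[0,0,0.5],[0,0,0],0],
  [[0,0,0.45],[0,0,0],0],
  [[0,0,0],[0,0,0],-0.3],
  [[0,0,0],[0,0,0],-1],
  [[0,0,0],[0,0,0],-1],
  [[0,0,0],[0,0,0],-1],
  [[0,0,0],[0,0,0],-1],
  [[0,0,0],[0,0,0],-1],
], squeeze=30)

```text
time_s: 3.7
ee_pos: [0.5152, 0.0111, 0.0638]
eef_rot: [3.142, 0.001, 3.049]
force: [-1.4, 0.3, 6.7]
grip_width: 0.0241
grip_force: 30.0
```

```bash
cat > nav.py <<'E'
from h import *
from scipy.spatial.transform import Rotation as Ro
L=.0558; YAW=-16.5
def slot(yaw=YAW):
    a=np.radians(yaw);dx=np.array([np.cos(a),np.sin(a),0]);dy=np.array([-np.sin(a),np.cos(a),0]);zs=-.5*dx+np.sqrt(.75)*np.array([0,0,1])
    xs=np.cross(dy,zs);return xs,dy,zs
def S0(): return plane(load("top1"),[[267.5,213.9]],.060)[0]
def toolR(yaw=YAW):
    xs,dy,zs=slot(yaw);return np.c_[np.cross(dy,-zs),dy,-zs]
def togo(o,tip,R):
    """remaining shift (units, tool axes now) and turn (units)"""
    Rn=Ro.from_euler("xyz",o["eef_rot"]).as_matrix()
    tcp=np.array(tip)-R[:,2]*L
    return Rn.T@(tcp-o["ee_pos"])/.03,Ro.from_matrix(Rn.T@R).as_rotvec()/.12,tcp
E
python3 - <<'E'
from station import *
from nav import *
xs,dy,zs=slot();S=S0();print("slot",S,zs)
o=get_obs();print(o["qpos"],o["force"])
for h in(.08,.02):
    s,r,t=togo(o,S+h*zs,toolR());print(h,s,r,t,(t-o["ee_pos"]).round(4))
E
```

```text
slot [0.64714246 0.17938342 0.06      ] [-0.47940987  0.14200767  0.8660254 ]
[-4.95749258e-02  3.90235974e-01  1.75941345e+00  3.62231190e-06
  9.90480667e-01 -1.52758727e+00] [-1.39157407  0.32216585  6.7392163 ]
0.08 [-1.64557836  6.43262974 -3.78986915] [ 0.42750441 -4.33725104  1.58867537] [0.5820386  0.19866806 0.17760625] [0.0669 0.1876 0.1138]
0.02 [-2.62405687  6.23855879 -2.05639971] [ 0.42750441 -4.33725104  1.58867537] [0.61080319 0.1901476  0.12564473] [0.0956 0.1791 0.0618]
```

Emit:
send_rows([
  [[0,0,-0.4],[0,0,0],-1],
  [[0,0,-0.8],[0,0,0],-1],
  [[0,0,-0.8],[0,0,0],-1],
  [[0,0,-1],[0,0,0],-1],
  [[0,0,-1],[0,0,0],-1],
  [[0,0,-0.5],[0,0,0],-1],
  [[0,0,0],[0,0,0.8],-1],
  [[0,0,0],[0,0,0.83],-1],
  [[0,0,0],[0,0,0],-1],
])

```text
time_s: 4.6
ee_pos: [0.5146, 0.0111, 0.1987]
eef_rot: [3.142, 0.0, 2.852]
force: [-0.8, 0.4, -1.4]
grip_width: 0.0238
grip_force: 30.0
```

Emit:
send_rows([
  [[-0.05,0.6,0],[0,0,0],-1],
  [[-0.05,1,0],[0,0,0],-1],
  [[-0.05,1,0],[0,0,0],-1],
  [[-0.05,1,0],[0,0,0],-1],
  [[-0.05,1,0.2],[0,0,0],-1],
  [[-0.06,1,0.2],[0,0,0],-1],
  [[-0.05,1,0.3],[0,-0.4,0],-1],
  [[0,0,0],[0,-1,0],-1],
  [[0,0,0],[0,-1,0],-1],
  [[0,0,0],[0,-1,0],-1],
  [[0,0,0],[0,-0.9,0],-1],
  [[0,0,0],[0,0,0],-1],
])

```text
time_s: 5.8
ee_pos: [0.5797, 0.1983, 0.1764]
eef_rot: [-3.138, 0.516, 2.859]
force: [-0.2, -0.9, -1.2]
grip_width: 0.024
grip_force: 30.0
```

```bash
python3 - <<'E'
from station import *
from nav import *
xs,dy,zs=slot();S=S0()
for n in("scene","top"):
    c=camera(n);np.savez(f"pics/{n}2.npz",**c)
o=get_obs();print(o["qpos"].round(3),o["force"],o["ee_pos"],o["eef_rot"])
for h in(.08,.02):
    s,r,t=togo(o,S+h*zs,toolR());print(h,s.round(3),r.round(3))
c=load("top2");d=load("scene2")
R=Ro.from_euler("xyz",o["eef_rot"]).as_matrix();tip=o["ee_pos"]+R[:,2]*L
print("tip",tip,proj(c,tip),proj(d,tip),"top",proj(c,tip-R[:,2]*.088),"S",proj(c,S),proj(d,S))
def crop(c,a,b,w,h):return cv2.resize(c["pixels"][b:b+h,a:a+w,::-1],(400,400),interpolation=cv2.INTER_CUBIC)
pt=proj(c,tip)[0].astype(int);pd=proj(d,tip)[0].astype(int)
cv2.imwrite("pics/c2.png",np.hstack([crop(c,pt[0]-30,pt[1]-30,60,60),crop(d,pd[0]-30,pd[1]-30,60,60)]))
print(pt,pd)
E
```

```text
[ 0.408  0.277  1.704 -0.453  0.805 -0.618] [-0.45737943 -0.82514594 -0.43371328] [0.58127305 0.1980258  0.17743989] [-3.14061284  0.51374762  2.85529957]
0.08 [-0.019  0.028  0.004] [-0.001 -0.082  0.012]
0.02 [-0.038  0.028  2.004] [-0.001 -0.082  0.012]
tip [0.60756403 0.19022926 0.1288432 ] [[258.69736538 225.33528269]] [[375.59606997 252.46833914]] top [[247.30335495 238.87331615]] S [[267.5 213.9]] [[357.32819395 288.482813  ]]
[258 225] [375 252]
```

View pics/c2.png

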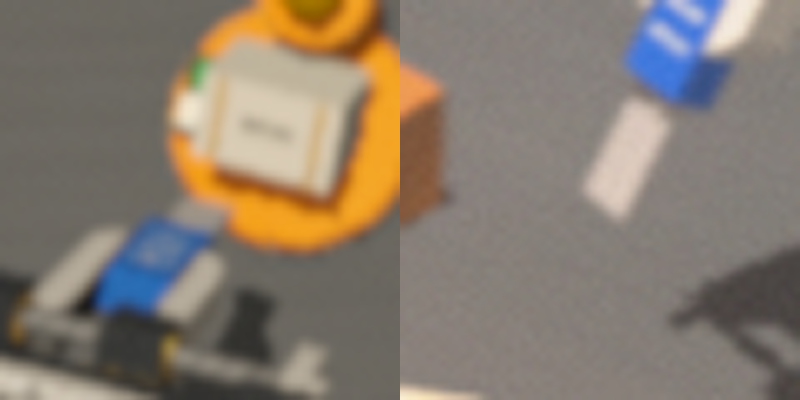

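The top crop shows the blade tip within about 0.5 px of the arm kinematics (259,226), and the scene crop agrees to 0.4 px. I'll move closer to the mouth and compare the tip with the slot in one picture.

Emit:
send_rows([
  [[-0.04,0.03,0],[0,-0.08,0.01],-1],
  [[0,0,0.6],[0,0,0],-1],
  [[0,0,0.7],[0,0,0],-1],
  [[0,0,0.6],[0,0,0],-1],
  [[0,0,0.37],[0,0,0],-1],
  [[0,0,0],[0,0,0],-1],
  [[0,0,0],[0,0,0],-1],
])

```text
time_s: 6.6
ee_pos: [0.6156, 0.1886, 0.1191]
eef_rot: [3.141, 0.526, 2.851]
force: [-0.3, 0.0, -0.3]
grip_width: 0.0237
grip_force: 30.0
```

```bash
python3 - <<'E'
from station import *
from nav import *
import sys
np.set_printoptions(linewidth=250,threshold=sys.maxsize)
xs,dy,zs=slot();S=S0()
for n in("scene","top"):
    c=camera(n);np.savez(f"pics/{n}3.npz",**c)
o=get_obs();print(o["qpos"].round(3),o["force"],o["ee_pos"],o["eef_rot"])
s,r,t=togo(o,S+.012*zs,toolR());print(s.round(3),r.round(3))
c=load("top3");d=load("scene3")
R=Ro.from_euler("xyz",o["eef_rot"]).as_matrix();tip=o["ee_pos"]+R[:,2]*L
q=np.array([tip+R@np.array([x,y,-z]) for x,y,z in((0,0,0),(-.002,-.009,0),(-.002,.009,0),(.002,-.009,0),(.002,.009,0),(-.008,-.012,.038),(-.008,.012,.038))])
print("tip",tip,"pred top",proj(c,q).round(2).tolist(),"scene",proj(d,q)[0])
print(c["pixels"][207:226,256:282,2])
def crop(c,a,b,w,h):return cv2.resize(c["pixels"][b:b+h,a:a+w,::-1],(400,400),interpolation=cv2.INTER_CUBIC)
pt=proj(c,tip)[0].astype(int);pd=proj(d,tip)[0].astype(int)
cv2.imwrite("pics/c3.png",np.hstack([crop(c,pt[0]-20,pt[1]-20,40,40),crop(d,pd[0]-30,pd[1]-40,60,60)]))
print(pt,pd)
E
```

```text
[ 0.37   0.403  1.687 -0.507  0.685 -0.574] [-0.14113138 -0.34390909 -1.25345597] [0.61557279 0.1888711  0.11963704] [3.14010322 0.52645796 2.8514481 ]
[ 0.042 -0.004  0.011] [ 0.003  0.024 -0.016]
tip [0.64246267 0.18092932 0.07139284] pred top [[266.21, 214.97], [269.67, 215.15], [262.98, 213.39], [269.43, 216.56], [262.75, 214.8], [267.06, 218.42], [257.85, 215.99]] scene [359.60251155 283.02167704]
[[ 83 111 147 166 158 147 162 172 172 170 168 164 162 160 158 156 157 156 156 156 156 156 156 156 156 149]
 [127 145 162 169 154 144 165 177 179 177 175 174 173 169 165 163 161 160 158 157 156 156 156 155 150 135]
 [177 184 180 172 150 143 166 179 180 180 179 179 179 177 175 173 170 169 164 159 156 157 157 153 138 115]
 [199 198 188 171 146 145 169 179 180 180 180 180 180 180 179 178 178 177 171 160 154 160 161 147 122  97]
 [204 200 188 170 145 150 171 179 178 178 179 180 180 181 180 181 180 179 174 156 150 164 165 141 107  84]
 [202 195 184 166 143 155 173 175 168 166 169 173 176 179 180 180 181 180 171 149 144 166 167 135  97  79]
 [190 186 178 160 142 160 174 168 153 145 149 157 16
[... 659 characters left out ...]
 168 143 150 168 160 122  81  56  42]
 [142 154 157 156 156 158 158 155 154 147 134 110  96 100 132 167 177 165 142 154 168 154 112  71  44  36]
 [151 156 158 156 156 157 158 156 149 141 132 115  95  91 119 156 167 153 141 160 168 143  97  53  32  33]
 [155 157 157 156 155 156 157 154 146 140 142 136 113  86  92 121 132 128 132 157 161 128  76  37  25  30]
 [163 162 159 158 156 156 154 148 144 145 152 152 136  99  65  70  80  86 102 130 136 104  54  25  30  36]
 [175 173 168 165 164 159 149 142 145 152 156 156 142 103  52  30  35  40  57  81  90  68  33  24  32  38]
 [180 179 177 178 176 165 146 140 149 155 156 149 128  87  41  16  17  18  24  38  44  33  24  28  36  38]]
[266 214] [359 283]
```

View pics/c3.png

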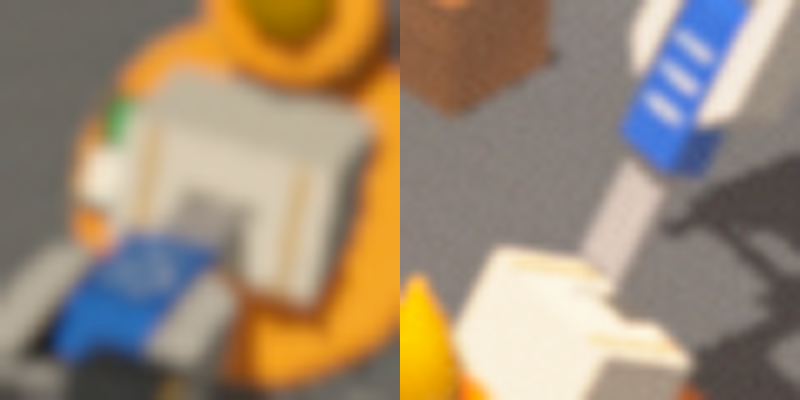

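The top crop has the tip edge around (266.3,213.6), slightly further up the face than the kinematics predict, so I'll shift about 2 mm along +tool x. The scene crop shows the blade just above the block's upper edge. Next I'll approach gently and feel for the mouth.

Emit:
send_rows([
  [[0.07,0,0.1],[0,0,0],-1],
  [[0,0,0.1],[0,0,0],-1],
  [[0,0,0.05],[0,0,0],-1],
  [[0,0,0.03],[0,0,0],-1],
  [[0,0,0.03],[0,0,0],-1],
  [[0,0,0.03],[0,0,0],-1],
  [[0,0,0],[0,0,0],-1],
])

```text
time_s: 7.4
ee_pos: [0.6186, 0.1877, 0.1086]
eef_rot: [3.141, 0.526, 2.852]
force: [-0.4, 0.2, -1.7]
grip_width: 0.0237
grip_force: 30.0
```

```bash
cat > st.py <<'E'
from station import *
from nav import *
import sys
xs,dy,zs=slot();S=S0();o=get_obs();R=Ro.from_euler("xyz",o["eef_rot"]).as_matrix();tip=o["ee_pos"]+R[:,2]*L
e=tip-S;print("tip rel slot mm: xs %.2f dy %.2f h %.2f"%(e@xs*1e3,e@dy*1e3,e@zs*1e3),"F xs,dy,zs",np.round([o["force"]@xs,o["force"]@dy,o["force"]@zs],2),"M",(R.T@o["moment"]).round(3),"t",o["time_s"],"turn left",togo(o,S,toolR())[1].round(3))
E
python3 st.py
```

```text
tip rel slot mm: xs -1.35 dy -0.16 h 1.22 F xs,dy,zs [-1.22  0.07 -1.22] M [0.001 0.355 0.012] t 7.4 turn left [-0.003  0.016 -0.013]
```

Emit:
send_rows([
  [[0,0,0.03],[0,0,0],-1],
  [[0,0,0.03],[0,0,0],-1],
  [[0,0,0.03],[0,0,0],-1],
  [[0,0,0],[0,0,0],-1],
])

```text
time_s: 7.8
ee_pos: [0.6198, 0.1873, 0.1062]
eef_rot: [3.141, 0.525, 2.852]
force: [0.2, -0.1, -0.8]
grip_width: 0.0238
grip_force: 30.0
```

```bash
python3 st.py; python3 - <<'E'
from station import *
from nav import *
c=camera("top");np.savez("pics/top4.npz",**c)
a=lambda i:cv2.resize(i[200:230,252:284,::-1],(400,375),interpolation=cv2.INTER_CUBIC)
cv2.imwrite("pics/c4.png",np.hstack([a(load("top1")["pixels"]),a(c["pixels"])]))
E
```

```text
tip rel slot mm: xs -1.40 dy -0.20 h -1.53 F xs,dy,zs [-0.22 -0.03 -0.83] M [-0.036  0.31   0.027] t 7.8 turn left [-0.003  0.015 -0.013]
```

View pics/c4.png

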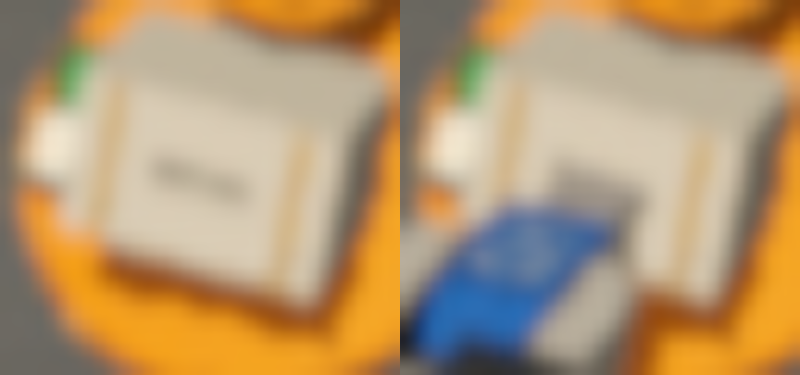

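The crop shows the blade tip lying on the slot line, with its left and right ends matching the slot (about 264 to 271). There is no force yet, so I'll continue slowly.

Emit:
send_rows([
  [[0,0,0.03],[0,0,0],-1],
  [[0,0,0.03],[0,0,0],-1],
  [[0,0,0],[0,0,0],-1],
])

```text
time_s: 8.15
ee_pos: [0.6207, 0.1871, 0.1047]
eef_rot: [3.141, 0.525, 2.852]
force: [-0.2, -0.2, -1.3]
grip_width: 0.0237
grip_force: 30.0
```

```bash
python3 st.py
```

```text
tip rel slot mm: xs -1.38 dy -0.18 h -3.31 F xs,dy,zs [-0.79 -0.2  -1.09] M [-0.034  0.345 -0.031] t 8.15 turn left [-0.003  0.015 -0.013]
```

Emit:
send_rows([
  [[0,0,0.03],[0,0,0],-1],
  [[0,0,0.03],[0,0,0],-1],
  [[0,0,0.03],[0,0,0],-1],
  [[0,0,0],[0,0,0],-1],
])

```text
time_s: 8.55
ee_pos: [0.622, 0.1867, 0.1024]
eef_rot: [3.141, 0.525, 2.852]
force: [-0.5, 0.2, -1.1]
grip_width: 0.0237
grip_force: 30.0
```

```bash
python3 st.py
```

```text
tip rel slot mm: xs -1.39 dy -0.17 h -6.01 F xs,dy,zs [-0.99  0.07 -0.66] M [-0.001  0.318  0.033] t 8.55 turn left [-0.003  0.015 -0.013]
```

The blade is inside the slot. Now I'll feel for the contact.

Emit:
send_rows([
  [[0,0,0.04],[0,0,0],-1],
  [[0,0,0.04],[0,0,0],-1],
  [[0,0,0.04],[0,0,0],-1],
  [[0,0,0.03],[0,0,0],-1],
  [[0,0,0],[0,0,0],-1],
])

```text
time_s: 9.05
ee_pos: [0.6242, 0.186, 0.0985]
eef_rot: [3.141, 0.525, 2.852]
force: [1.1, 0.1, -0.4]
grip_width: 0.0239
grip_force: 30.0
```

```bash
python3 st.py
```

```text
tip rel slot mm: xs -1.37 dy -0.17 h -10.53 F xs,dy,zs [ 0.7   0.46 -0.91] M [-0.011  0.309  0.036] t 9.05 turn left [-0.003  0.015 -0.013]
```

Emit:
send_rows([
  [[0,0,0.03],[0,0,0],-1],
  [[0,0,0.02],[0,0,0],-1],
  [[0,0,0],[0,0,0],-1],
])

```text
time_s: 9.35
ee_pos: [0.6249, 0.1858, 0.0973]
eef_rot: [3.141, 0.526, 2.852]
force: [0.8, -0.2, -0.9]
grip_width: 0.0243
grip_force: 30.0
```

```bash
python3 st.py
```

```text
tip rel slot mm: xs -1.32 dy -0.15 h -11.95 F xs,dy,zs [ 0.29  0.02 -1.21] M [-0.003  0.317  0.04 ] t 9.35 turn left [-0.003  0.016 -0.013]
```

Emit:
send_rows([
  [[0,0,0.03],[0,0,0],-1],
  [[0,0,0.02],[0,0,0],-1],
  [[0,0,0],[0,0,0],-1],
])

```text
time_s: 9.65
ee_pos: [0.6256, 0.1856, 0.0959]
eef_rot: [3.141, 0.525, 2.852]
force: [-0.3, -0.1, 0.2]
grip_width: 0.0239
grip_force: 30.0
```

```bash
python3 st.py
```

```text
tip rel slot mm: xs -1.35 dy -0.16 h -13.47 F xs,dy,zs [-0.17 -0.14  0.27] M [-0.014  0.367 -0.021] t 9.65 turn left [-0.003  0.016 -0.013]
```

Emit:
send_rows([
  [[0,0,0.02],[0,0,0],-1],
  [[0,0,0.02],[0,0,0],-1],
  [[0,0,0],[0,0,0],-1],
])

```text
time_s: 9.95
ee_pos: [0.6262, 0.1855, 0.0951]
eef_rot: [3.141, 0.526, 2.852]
force: [-2.9, 0.4, 1.0]
grip_width: 0.0237
grip_force: 30.0
```

```bash
python3 st.py
```

```text
tip rel slot mm: xs -1.23 dy -0.10 h -14.46 F xs,dy,zs [-2.02 -0.48  2.34] M [ 0.084  0.365 -0.038] t 9.95 turn left [-0.002  0.017 -0.014]
```

Emit:
send_rows([
  [[0,0,0.02],[0,0,0],-1],
  [[0,0,0],[0,0,0],-1],
])

```text
time_s: 10.15
ee_pos: [0.6265, 0.1855, 0.0947]
eef_rot: [3.141, 0.526, 2.852]
force: [-4.8, 0.1, 3.7]
grip_width: 0.0238
grip_force: 30.0
```

```bash
python3 st.py
```

```text
tip rel slot mm: xs -1.19 dy -0.04 h -15.00 F xs,dy,zs [-2.12 -1.28  5.52] M [ 0.243  0.57  -0.008] t 10.15 turn left [-0.001  0.018 -0.013]
```

Emit:
send_rows([
  [[0,0,0.02],[0,0,0],-1],
  [[0,0,0],[0,0,0],-1],
])

```text
time_s: 10.35
ee_pos: [0.6268, 0.1854, 0.0941]
eef_rot: [3.141, 0.526, 2.852]
force: [-4.2, 0.5, 4.8]
grip_width: 0.0238
grip_force: 30.0
```

```bash
python3 st.py
```

```text
tip rel slot mm: xs -1.17 dy -0.02 h -15.68 F xs,dy,zs [-1.22 -0.75  6.24] M [0.181 0.524 0.004] t 10.35 turn left [-0.     0.019 -0.013]
```

Contact was felt from about h = -14 and the force levels off near 7 N from about -15. I'll push to about -19.6.

Emit:
send_rows([
  [[0,0,0.02],[0,0,0],-1],
  [[0,0,0.02],[0,0,0],-1],
  [[0,0,0.02],[0,0,0],-1],
  [[0,0,0],[0,0,0],-1],
])

```text
time_s: 10.75
ee_pos: [0.6277, 0.1851, 0.0923]
eef_rot: [3.141, 0.526, 2.852]
force: [-3.0, 0.1, 3.3]
grip_width: 0.0241
grip_force: 30.0
```

```bash
python3 st.py
```

```text
tip rel slot mm: xs -1.26 dy -0.09 h -17.66 F xs,dy,zs [-0.82 -0.8   4.34] M [0.087 0.349 0.013] t 10.75 turn left [-0.001  0.017 -0.013]
```

Emit:
send_rows([
  [[0,0,0.03],[0,0,0],-1],
])

```text
time_s: 10.85
ee_pos: [0.6281, 0.1849, 0.0917]
eef_rot: [3.141, 0.526, 2.852]
force: [-3.7, 0.5, 4.8]
grip_width: 0.0237
grip_force: 30.0
```

```bash
python3 st.py
```

```text
tip rel slot mm: xs -1.20 dy -0.09 h -18.47 F xs,dy,zs [-0.82 -0.55  5.98] M [ 0.141  0.524 -0.019] t 10.85 turn left [-0.001  0.018 -0.013]
```

Emit:
send_rows([
  [[0,0,0],[0,0,0],-1],
])

```text
time_s: 10.95
ee_pos: [0.6281, 0.1849, 0.0916]
eef_rot: [3.141, 0.526, 2.852]
force: [-2.2, 0.2, 3.0]
grip_width: 0.0236
grip_force: 30.0
```

```bash
python3 st.py
```

```text
tip rel slot mm: xs -1.23 dy -0.13 h -18.57 F xs,dy,zs [-0.34 -0.42  3.68] M [ 0.074  0.311 -0.011] t 10.95 turn left [-0.002  0.017 -0.013]
```

Emit:
send_rows([
  [[0,0,0.03],[0,0,0],-1],
  [[0,0,0],[0,0,0],-1],
  [[0,0,0],[0,0,0],-1],
])

```text
time_s: 11.25
ee_pos: [0.6285, 0.1848, 0.0908]
eef_rot: [3.141, 0.526, 2.852]
force: [-2.4, 1.2, 2.4]
grip_width: 0.024
grip_force: 30.0
```

```bash
python3 st.py; python3 - <<'E'
from station import *
from nav import *
t=[]
for n in("scene","top"):
    c=camera(n);np.savez(f"pics/{n}5.npz",**c);a,b=(335,235) if n=="scene" else (235,195)
    t.append(cv2.resize(c["pixels"][b:b+60,a:a+60,::-1],(400,400),interpolation=cv2.INTER_CUBIC))
cv2.imwrite("pics/c5.png",np.hstack(t))
E
```

```text
tip rel slot mm: xs -1.27 dy -0.15 h -19.47 F xs,dy,zs [-1.03  0.46  3.4 ] M [ 0.059  0.287 -0.011] t 11.25 turn left [-0.002  0.017 -0.013]
```

View pics/c5.png

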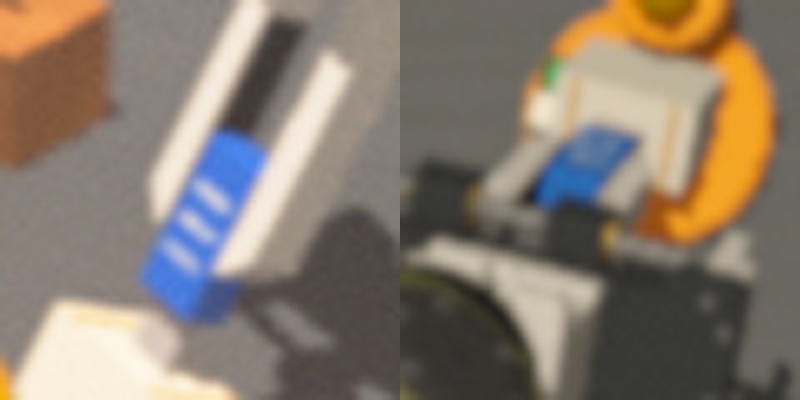

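The scene crop shows the blade's shoulder still well above the mouth with the blade standing in the slot, consistent with about 20 mm depth. Releasing now and backing out along the tool axis.

Emit:
send_rows([
  [[0,0,0],[0,0,0],-0.3],
  [[0,0,0],[0,0,0],0],
  [[0,0,0],[0,0,0],0],
  [[0,0,0],[0,0,0],0],
  [[0,0,0],[0,0,0],0],
], squeeze=10)

```text
time_s: 11.85
ee_pos: [0.6285, 0.1848, 0.0908]
eef_rot: [3.141, 0.526, 2.852]
force: [-0.6, 0.0, 0.7]
grip_width: 0.0469
grip_force: 0.0
```

Emit:
send_rows([
  [[0,0,-0.3],[0,0,0],0],
  [[0,0,-0.6],[0,0,0],0],
  [[0,0,-1],[0,0,0],0],
  [[0,0,-1],[0,0,0],0],
  [[0,0,-1],[0,0,0],0],
  [[0,0,-1],[0,0,0],0],
  [[0,0,0],[0,0,0],0],
  [[0,0,0],[0,0,0],0],
])

```text
time_s: 12.65
ee_pos: [0.5576, 0.206, 0.2186]
eef_rot: [3.14, 0.526, 2.852]
force: [-0.5, -1.2, -0.6]
grip_width: 0.0468
grip_force: 0.0
```

```bash
python3 - <<'E'
from station import *
from nav import *
t=[]
for n in("scene","top"):
    c=camera(n);a,b=(310,225) if n=="scene" else (230,170)
    t.append(cv2.resize(c["pixels"][b:b+100,a:a+100,::-1],(400,400),interpolation=cv2.INTER_CUBIC))
cv2.imwrite("pics/c6.png",np.hstack(t));print(get_obs()["force"])
E
```

```text
[ 0.10077484  0.41559651 -0.34601829]
```

View pics/c6.png

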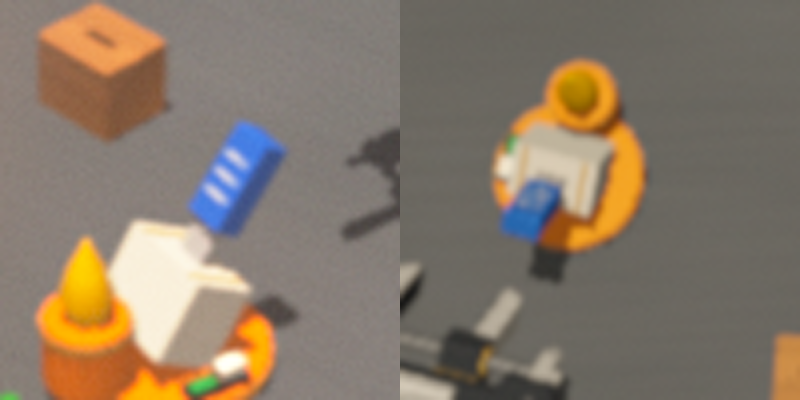

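The blade stands in the slot, the holder is empty and the gripper is clear, so I'm handing in.

```bash
python3 -c "
from station import *
print(hand_in())"
```

```text
the job is handed in; nothing more can be done
None
```

I handed the job in at about 13 s. The blade stands in the lit diya's slot with its contact pushed back an estimated 5 mm (4.4 to 5.6 mm, from arm position and force, since it can't be seen), and the gripper is clear.

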